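Find the loose clamp bolt on the casting mould and hold its bracket open

TASK

Clear the two clay offcuts off the top of the mould case into the scrap bin, then tap all three bolt heads with the fingertips, in turn from the robot's left to its right, to find the loose one: it gives under the tap. Then take that bolt's bracket by its cross bar, swing it up to about 45 degrees for me to fit a new washer, and finish still holding it up there, without letting go. Leave everything else where it is, also the brush and the spatula that lie between the brackets.

Things in the scene. Friction and masses are not known exactly. Their poses are not given: they have to be found in the camera images.
- mould_case: flat grey casting-mould case, 270 x 290 x 50 mm high, fixed. Origin under its centre, +x away from the robot, +y to the robot's left. On its top three equal steel clamp brackets lie side by side at y = +90 (left), 0, -90 mm (right), hinged near the far edge (hinge axis along y at x = +110, z = 60 mm). The offcuts lie on the bare strip along its near edge (x below -50 mm)
- offcut_a: loose chunky brown clay offcut on the case's top, base 44 (x) x 26 (y) mm, 22 mm high with a slightly narrower lump on it to 30 mm, 50 g; origin under its centre (its z is the surface it lies on); take it across its y
- offcut_b: second clay offcut, base 36 (x) x 30 (y) mm, 24 mm high with a narrower lump to 32 mm, 50 g; origin under its centre; take it across its y
- scrap_bin: open grey plastic box 170 x 170 mm outside, 80 mm high, walls 4 mm, fixed, on the table to the robot's right of the case; origin under its centre
- bracket_left (a joint): hinge (rad) of the left bracket, a steel strip 34 mm wide reaching 125 mm from its hinge towards the robot: 0 = shut; grows as its near end swings up, stop at 1.2. Held fast at 0 if its bolt is tight; the one with the loose bolt swings freely and falls shut by its weight (0.3 kg) when let go
- bar_left (a point): centre of the left bracket's handle: a round cross bar 13 mm thick, 46 mm long along the case's y, on a 10 mm post; shut, it is 98 mm above the table, 32 mm above the bracket, 110 mm nearer than the hinge. Pinch it from above, fingers before and behind it (36 mm free to the bolt); it can turn between the pads as the bracket swings
- bolt_left (a joint): how far the left bolt is pushed down (m). A tight bolt stays within 1 mm of 0 under a tap; the loose one sinks 6 mm against a soft spring (0.8 to 3.2 N) and comes back. All three look the same at rest; any one may be the loose one
- bolt_top_left (a point): centre of the top of the left bolt's dark hexagonal head (25 mm wide, 13 mm high, on a short rubber collar on the bracket 55 mm from the hinge); at rest 84 mm above the table. A tap of 3 N or more with the fingertips counts
- bracket_middle (a joint): hinge (rad) of the middle bracket, a steel strip 34 mm wide reaching 125 mm from its hinge towards the robot: 0 = shut; grows as its near end swings up, stop at 1.2. Held fast at 0 if its bolt is tight; the one with the loose bolt swings freely and falls shut by its weight (0.3 kg) when let go
- bar_middle (a point): centre of the middle bracket's handle: a round cross bar 13 mm thick, 46 mm long along the case's y, on a 10 mm post; shut, it is 98 mm above the table, 32 mm above the bracket, 110 mm nearer than the hinge. Pinch it from above, fingers before and behind it (36 mm free to the bolt); it can turn between the pads as the bracket swings
- bolt_middle (a joint): how far the middle bolt is pushed down (m). A tight bolt stays within 1 mm of 0 under a tap; the loose one sinks 6 mm against a soft spring (0.8 to 3.2 N) and comes back. All three look the same at rest; any one may be the loose one
- bolt_top_middle (a point): centre of the top of the middle bolt's dark hexagonal head (25 mm wide, 13 mm high, on a short rubber collar on the bracket 55 mm from the hinge); at rest 84 mm above the table. A tap of 3 N or more with the fingertips counts
- bracket_right (a joint): hinge (rad) of the right bracket, a steel strip 34 mm wide reaching 125 mm from its hinge towards the robot: 0 = shut; grows as its near end swings up, stop at 1.2. Held fast at 0 if its bolt is tight; the one with the loose bolt swings freely and falls shut by its weight (0.3 kg) when let go
- bar_right (a point): centre of the right bracket's handle: a round cross bar 13 mm thick, 46 mm long along the case's y, on a 10 mm post; shut, it is 98 mm above the table, 32 mm above the bracket, 110 mm nearer than the hinge. Pinch it from above, fingers before and behind it (36 mm free to the bolt); it can turn between the pads as the bracket swings
- bolt_right (a joint): how far the right bolt is pushed down (m). A tight bolt stays within 1 mm of 0 under a tap; the loose one sinks 6 mm against a soft spring (0.8 to 3.2 N) and comes back. All three look the same at rest; any one may be the loose one
- bolt_top_right (a point): centre of the top of the right bolt's dark hexagonal head (25 mm wide, 13 mm high, on a short rubber collar on the bracket 55 mm from the hinge); at rest 84 mm above the table. A tap of 3 N or more with the fingertips counts
- maquette: bystander: reddish-brown clay model of a long-necked dinosaur, 220 mm long, 130 mm high, standing on four legs; origin on the table under its belly
- jar: bystander: amber glass jar with a steel cap, 60 mm across, 85 mm high; origin under its centre
- rubber_cup: bystander: small blue rubber cup, 64 mm across, 45 mm high; origin under its centre
- spatula: bystander: modelling spatula, 130 mm long, lying on the case's top between the middle and right brackets, along them; origin in its middle
- clay_block: bystander: block of brown clay 85 x 60 x 45 mm; origin under its centre
- brush: bystander: small brush, 130 mm long, lying on the case's top between the left and middle brackets, along them; origin in its middle

How it is judged:
By the outcome, as a careful person would: the job done as asked, in the order asked, and still so for the second after the job is handed in, while the arm keeps its last pose, push and grip.
It also fails if it takes over 72 s, if anything falls off the work surface, if the arm or the gripper's body presses on something with over 40 N, if the wrist force passes 120 N, or if a joint passes its speed limit or range.

ROBOT

A 6-joint arm with a two-finger parallel gripper is mounted at the origin on the work surface. World frame = base frame: x ahead of the robot, y to its left, z up, the work surface at z = 0. Lengths are in m, angles in rad, forces in N, time in s.
With the tool pointing down it reaches from about 0.275 to 0.825 m from the base axis. Payload 5.2 kg.
Tool frame: the origin (TCP) lies at the very end of the fingers, on their centre line; the grasp point (between the pads) lies 19 mm behind it (bot.tcp_to_grasp is the distance from the TCP to the grasp point, in m); z points along the fingers, y is the line along which they close (so a half turn about z gives the same grasp; the last joint's range is limited). The gripper opens to 93 mm and grips with 3 to 60 N. Pads are 15 mm wide; open, the fingers measure 128 mm over their backs; the gripper's body (75 mm by 188 mm) begins 65 mm behind the grasp point.
Start: joints at [1.137, 0.259, 1.535, -0, 1.348, -0.203], TCP at [0.126, 0.535, 0.219] pointing down, gripper open.
Joint ranges: [-3.14, 3.14], [-0.91, 2.08], [0.19, 2.58], [-1.22, 4.36], [0.22, 2.71], [-3.12, 3.12]. Speed limits (rad/s): [2.57, 2.57, 3.14, 3.14, 3.14, 3.14].

INTERFACE

Orientations are given as a rotation vector (axis times angle).
In Python, from bench import bot gives the robot as it stands. The module is installed in compiled form; this text tells all that it offers.
- The arm moves only by the tool apply_moves, never from a script. Its argument "deltas" is one flat list of numbers, 7 for each row, row after row: the finger opening in mm, from 0 to 93, then the shift along the world's x, y, z in mm, then the turn, a rotation vector about the world's x, y, z in units of 5 degrees (1.0 is 5 degrees). In form: [hand, x, y, z, rx, ry, rz, hand, x, y, z, rx, ry, rz, ...]. A call has 1 to 20 rows; each row is the pose to reach, as a shift and turn from the pose commanded when the call began; what a row does not reach only later rows make up. A row lasts 1/12 s, in which the tool goes at most 41.7 mm and 7.16 degrees, less where a joint would pass 70% of its speed; a pose out of reach is approached as far as the arm can. A call with a gripper value outside its range is refused whole. The fingers move at their own pace and stop on an object; "squeeze" is the grip in N (left out, the last holds). Time passes only in rows, so rows that repeat a pose let the fingers close. It gives the time, the measured TCP pose, the force, the opening and the grip force at its end, in the units of the state.
- bot.get_state(): the state, without advancing time (a new reading comes with each control period).
- bot.snapshot(name): name is "scene" or "side" or "wrist"; returns a dict with "image" (480x640x3 uint8, red, green, blue), "z_map" (480x640 float32, m along the optical axis (not along the pixel's ray), 0 where there is no reading), "camera_matrix" (3x3 intrinsics, pixels), "rvec" (rotation vector, rad) and "tvec" (3), from world to camera coordinates, as OpenCV has them; the wrist camera has in their place "mount" (4x4, takes a point from camera to tool coordinates, whose origin is the TCP and whose axes are the flange's). Camera axes: x right, y down, z forward; pixel columns grow to the right and rows downward; lengths in m; the calibration is good to about 2 mm. A picture is of the moment at which its call begins: read the wrist's pose just before it.
- bot.hand_in(): hands the job in; it is judged then, once.
The state is a dict: "time": time; "joint_pos": joint angles; "joint_vel": joint speeds; "tau": joint torques, N m; "tool_pos": TCP position; "tool_rot": TCP orientation; "wrist_force": force on the tool from outside, world axes, zero at the start; "moment": the same for the moment, N m; "gripper_width": opening from 0.0 (shut) to 1.0 (fully open); "grasp_force": force on a finger pad.
Only numpy, scipy, OpenCV 4.12 (cv2) and the standard library are available. Lean on these libraries where they do the work, as an engineer would, in place of code of your own. Each camera call takes 0.05 s, during which the arm holds its last target. There are 200 camera calls.

## Working session

There is one attempt and no reset: what is moved stays moved. The work goes in short steps, Python scripts to look and compute and a tool call to move; the robot and the scene stay as the last step left them, time stands still between calls to the robot, and variables do not carry over. Pictures are saved under pics/ and viewed, at most 10 in all, crops included, and the job is handed in when it is done.

Besides the shell and the picture viewer there is one more tool, called by a JSON object that holds its "name" and its "arguments", one argument or row to a line. apply_moves: Moves the arm, as the interface text tells. Its arguments: {"type":"object","properties":{"deltas":{"type":"array","items":{"type":"number"}},"squeeze":{"type":"number"}},"required":["deltas"]}

```bash
mkdir -p pics
cat > h.py <<'E'
import numpy as np, cv2
from bench import bot
R=lambda v: cv2.Rodrigues(np.array(v,float))[0]
def snap(n,f):
    s0=bot.get_state(); s=bot.snapshot(n); cv2.imwrite(f'pics/{f}.png',s['image'][:,:,::-1])
    if n=='wrist':
        T=np.eye(4);T[:3,:3]=R(s0['tool_rot']);T[:3,3]=s0['tool_pos'];M=T@s['mount']
    else:
        M=np.eye(4);r=R(s['rvec']);M[:3,:3]=r.T;M[:3,3]=-r.T@np.array(s['tvec']).ravel()
    np.savez(f'pics/{f}.npz',z=s['z_map'],K=s['camera_matrix'],M=M,im=s['image']); return load(f)
def load(f): return dict(np.load(f'pics/{f}.npz'))
def pt(d,u,v):
    z=np.median(d['z'][v-1:v+2,u-1:u+2]); K=d['K']
    return (d['M']@[(u-K[0,2])/K[0,0]*z,(v-K[1,2])/K[1,1]*z,z,1])[:3]
def cloud(d):
    v,u=np.mgrid[:480,:640];z=d['z'];K=d['K']
    P=np.stack([(u-K[0,2])/K[0,0]*z,(v-K[1,2])/K[1,1]*z,z,np.ones_like(z)],-1)
    return (P@d['M'].T)[...,:3]
E
python3 -c "
from h import *
print(bot.get_state())
snap('scene','s0');snap('side','d0')
"
```

```text
{'time': 0.0, 'joint_pos': array([ 1.13722065e+00,  2.59285276e-01,  1.53606899e+00,  5.07740664e-05,
        1.34799557e+00, -2.02812801e-01]), 'joint_vel': array([-0.00018958,  0.00130722, -0.00084718, -0.00028321, -0.00050873,
       -0.00226005]), 'tau': array([-4.51949109e-04, -4.37306643e+01, -2.84004414e+01,  7.21457996e-02,
        4.13885841e-02, -1.15278917e-04]), 'tool_pos': array([0.12553172, 0.53493113, 0.21785443]), 'tool_rot': array([-3.61626482e-01, -3.12010813e+00,  2.59680102e-03]), 'wrist_force': array([ 0.55681957,  0.29008287, -0.20681254]), 'moment': array([ 0.00485235,  0.03570146, -0.03822384]), 'grasp_force': 0.0, 'gripper_width': 1.004542386355575}
```

View pics/s0.png

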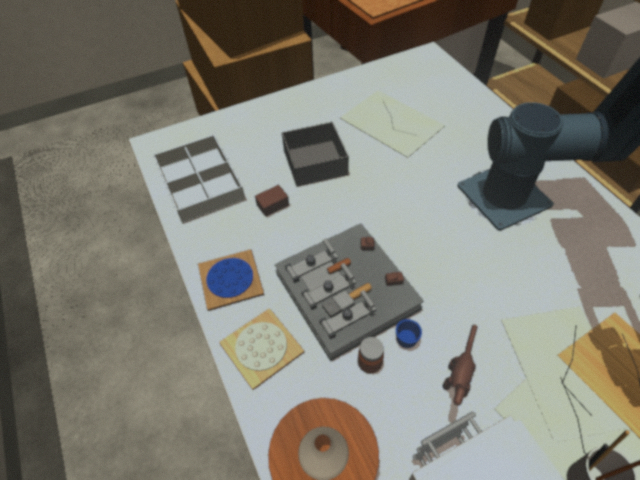

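View pics/d0.png

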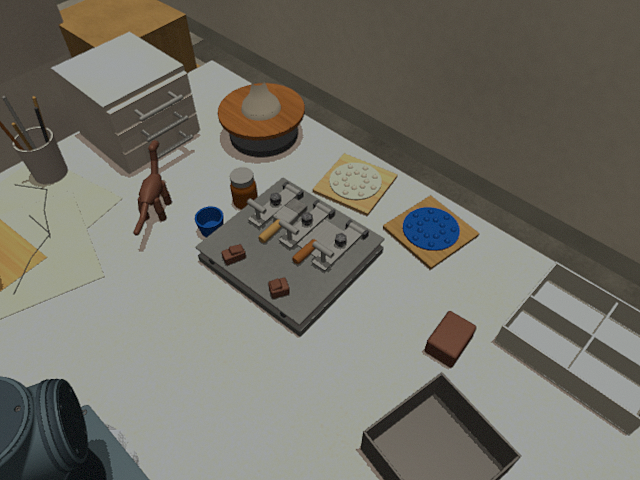

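The scene view shows the robot upper right, the case at about (350,290), the offcuts at (367,243) and (394,278), and the bin at (315,150). The side view shows the offcuts at (234,253) and (278,287), the bolts at (275,199), (307,219) and (340,239), and the bin at (440,440).

```bash
cat > m.py <<'E'
from h import *
for f,offs,bolts,bin_ in (('s0',[(394,277),(367,242)],[(332,313),(328,286),(310,261)],(315,152)),('d0',[(234,252),(279,286)],[(275,198),(307,218),(340,238)],(440,445))):
    d=load(f);C=cloud(d)
    print(f,'off',[pt(d,*p).round(4) for p in offs],'bolts',[pt(d,*p).round(4) for p in bolts],'bin',pt(d,*bin_).round(3))
    c0=np.mean([pt(d,*p) for p in offs+bolts],0)
    m=(abs(C[...,2]-.05)<.004)&(np.hypot(C[...,0]-c0[0],C[...,1]-c0[1])<.24)
    r=cv2.minAreaRect((C[m][:,:2]*1000).astype(np.float32)); print('case',r,np.median(C[m][:,2]))
    b=pt(d,*bin_); m=(C[...,2]>.066)&(C[...,2]<.09)&(np.hypot(C[...,0]-b[0],C[...,1]-b[1])<.14)
    if m.sum()>20: print('bin',cv2.minAreaRect((C[m][:,:2]*1000).astype(np.float32)),C[m][:,2].max())
    for p in offs:
        q=pt(d,*p); m=(C[...,2]>.058)&(np.hypot(C[...,0]-q[0],C[...,1]-q[1])<.032)
        print('off',m.sum(),C[m].mean(0),C[m][:,2].max(),cv2.minAreaRect((C[m][:,:2]*1000).astype(np.float32)))
E
python3 m.py
```

```text
s0 off [array([0.4819, 0.1342, 0.08  ]), array([0.4873, 0.0092, 0.0797])] bolts [array([0.6613, 0.1463, 0.0679]), array([0.6401, 0.0842, 0.0849]), array([ 0.6463, -0.0045,  0.0821])] bin [ 0.424 -0.437  0.003]
case ((580.76220703125, 113.6336669921875), (271.60888671875, 370.5642395019531), 3.221797466278076) 0.05058397875222953
bin ((444.440673828125, -396.4626159667969), (180.29945373535156, 171.43724060058594), 79.32889556884766) 0.086029803480411
off 205 [0.48017087 0.13187786 0.07219366] 0.08502602518715718 ((477.53741455078125, 129.20138549804688), (26.415016174316406, 44.490177154541016), 70.48910522460938)
off 164 [0.48556224 0.00729727 0.07350562] 0.0873924525433667 ((483.1075744628906, 3.1794986724853516), (31.911760330200195, 36.377994537353516), 60.40730667114258)
d0 off [array([0.4723, 0.1208, 0.0796]), array([ 0.4762, -0.0039,  0.0802])] bolts [array([0.6276, 0.1656, 0.0839]), array([0.6329, 0.0751, 0.0839]), array([ 0.6398, -0.0106,  0.083 ])] bin [ 0.47  -0.39   0.003]
case ((579.5946655273438, 111.01588439941406), (272.953857421875, 363.78369140625), 3.1162054538726807) 0.05008218699987743
bin ((442.6991882324219, -395.06707763671875), (170.37303161621094, 172.38894653320312), 79.6280517578125) 0.0837355123604202
off 307 [0.47237082 0.12440024 0.07178035] 0.08314719424450212 ((474.6401062011719, 128.32635498046875), (28.869060516357422, 43.613224029541016), 70.77067565917969)
off 321 [ 0.47726774 -0.00133501  0.07308868] 0.08320743806305442 ((479.90185546875, 1.8570327758789062), (30.222169876098633, 35.83250045776367), 60.60546112060547)
```

{"name": "apply_moves", "arguments": {
  "deltas": [93,350,-406,0,0,0,-1.26,93,350,-406,0,0,0,-1.26,93,350,-406,0,0,0,-1.26,93,350,-406,0,0,0,-1.26,93,350,-406,0,0,0,-1.26,93,350,-406,0,0,0,-1.26,93,350,-406,0,0,0,-1.26,93,350,-406,0,0,0,-1.26,93,350,-406,0,0,0,-1.26,93,350,-406,0,0,0,-1.26,93,350,-406,0,0,0,-1.26,93,350,-406,0,0,0,-1.26,93,350,-406,0,0,0,-1.26,93,350,-406,0,0,0,-1.26,93,350,-406,0,0,0,-1.26,93,350,-406,0,0,0,-1.26],
  "squeeze": 20
}}

```text
time: 1.43
tool_pos: [0.4751, 0.1295, 0.2181]
tool_rot: [-0.534, -3.094, -0.0]
wrist_force: [0.3, -0.1, -0.8]
gripper_width: 1.004
grasp_force: 0.0
```

```bash
cat > w.py <<'E'
from h import *
import sys
f=sys.argv[1]
d=snap('wrist',f);C=cloud(d);st=bot.get_state()
print(st['time'],st['tool_pos'],st['tool_rot'],st['joint_pos'])
m=(abs(C[...,2]-.05)<.005)&(d['z']>0)
print('case',m.sum(),cv2.minAreaRect((C[m][:,:2]*1000).astype(np.float32)),np.median(C[m][:,2]))
for q in ((.476,.129),(.4815,.0025)):
    m=(C[...,2]>.060)&(C[...,2]<.09)&(np.hypot(C[...,0]-q[0],C[...,1]-q[1])<.032)
    if m.sum()>50: print('off',m.sum(),C[m][:,2].max(),cv2.minAreaRect((C[m][:,:2]*1000).astype(np.float32)))
E
python3 w.py w0
```

```text
1.4833 [0.47484665 0.13008384 0.21830202] [-5.31769530e-01 -3.09489312e+00 -2.07827527e-04] [ 4.00841381e-02  1.55408945e-01  1.66740705e+00  4.23834597e-04
  1.32006647e+00 -1.19049747e+00]
case 33996 ((555.9078369140625, 167.07894897460938), (296.1568908691406, 515.3972778320312), 11.661901473999023) 0.05028808027715473
off 1389 0.08282113740729119 ((474.5363464355469, 128.91268920898438), (26.058822631835938, 43.873291015625), 70.73545837402344)
off 1224 0.08357032182752444 ((479.78204345703125, 3.280759811401367), (30.626680374145508, 35.57793045043945), 61.1630859375)
```

View pics/w0.png

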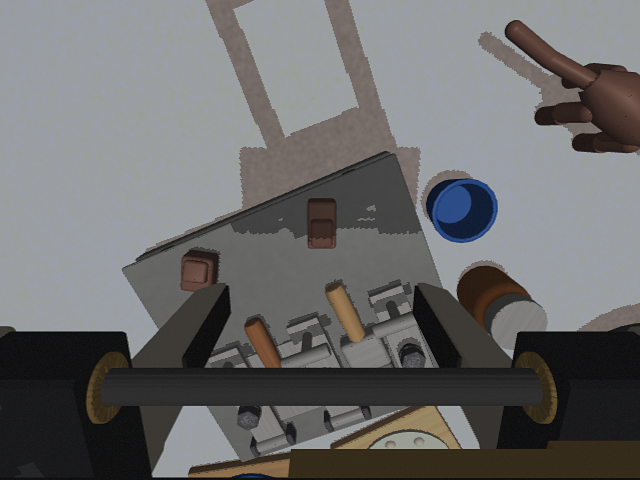

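The wrist view shows offcut a at (321,223), centred between the fingers, and offcut b at (198,270). The measurement matches, so I'm descending on a.

{"name": "apply_moves", "arguments": {
  "deltas": [65,0,0,-40,0,0,0,65,0,0,-80,0,0,0,65,0,0,-120,0,0,0,65,-1,0,-150,0,0,0,65,-1,0,-164,0,0,0,65,-1,0,-164,0,0,0,0,-1,0,-164,0,0,0,0,-1,0,-164,0,0,0,0,-1,0,-164,0,0,0,0,-1,0,-164,0,0,0,0,-1,0,-164,0,0,0,0,-1,0,-164,0,0,0,0,-1,0,-130,0,0,0,0,-1,0,-100,0,0,0],
  "squeeze": 20
}}

```text
time: 2.65
tool_pos: [0.4732, 0.1293, 0.1183]
tool_rot: [-0.532, -3.092, 0.001]
wrist_force: [0.3, -1.0, -0.7]
gripper_width: 0.275
grasp_force: 20.0
```

{"name": "apply_moves", "arguments": {
  "deltas": [0,0,-20,40,0,0,0,0,0,-60,50,0,0,0,0,0,-525,50,0,0,0,0,0,-525,50,0,0,0,0,0,-525,50,0,0,0,0,0,-525,50,0,0,0,0,0,-525,50,0,0,0,0,0,-525,50,0,0,0,0,0,-525,50,0,0,0,0,0,-525,50,0,0,0,0,0,-525,50,0,0,0,0,0,-525,50,0,0,0,0,0,-525,50,0,0,0,0,0,-525,50,0,0,0,0,0,-525,10,0,0,0,0,0,-525,-30,0,0,0,0,0,-525,-66,0,0,0,0,0,-525,-66,0,0,0,0,0,-525,-66,0,0,0]
}}

```text
time: 4.23
tool_pos: [0.4736, -0.394, 0.051]
tool_rot: [-0.532, -3.092, -0.006]
wrist_force: [0.4, -1.1, -0.9]
gripper_width: 0.278
grasp_force: 20.0
```

{"name": "apply_moves", "arguments": {
  "deltas": [60,0,0,0,0,0,0,60,0,0,0,0,0,0,60,0,0,0,0,0,0,60,0,0,0,0,0,0,60,0,0,40,0,0,0,60,0,0,80,0,0,0,60,0,0,110,0,0,0]
}}

```text
time: 4.82
tool_pos: [0.4754, -0.3961, 0.1666]
tool_rot: [0.532, 3.094, -0.004]
wrist_force: [0.7, -0.9, 0.3]
gripper_width: 0.643
grasp_force: 0.0
```

```bash
python3 -c "
from h import *
s=bot.get_state();print(s['tool_pos'],s['tool_rot'],s['joint_pos'])
d=snap('side','d1');C=cloud(d)
m=(C[...,2]>.005)&(C[...,2]<.06)&(abs(C[...,0]-.443)<.06)&(abs(C[...,1]+.396)<.06)
print(m.sum(),C[m].mean(0),C[m].min(0),C[m].max(0))
m=(C[...,2]>.06)&(C[...,2]<.09)&(np.hypot(C[...,0]-.474,C[...,1]-.129)<.04);print('at a old',m.sum())
"
```

```text
[ 0.47541425 -0.39612217  0.16658823] [ 0.53191032  3.09352435 -0.00358442] [-8.74684402e-01  4.15284541e-01  1.43979030e+00 -1.16134944e-05
  1.28300417e+00 -2.10492122e+00]
1395 [ 0.45789424 -0.39204863  0.01329621] [ 0.38687587 -0.4557384   0.00500182] [ 0.5029452  -0.33606607  0.03787527]
at a old 0
```

{"name": "apply_moves", "arguments": {
  "deltas": [65,5,399,20,0,0,-1.9,65,5,399,20,0,0,-1.9,65,5,399,20,0,0,-1.9,65,5,399,20,0,0,-1.9,65,5,399,20,0,0,-1.9,65,5,399,20,0,0,-1.9,65,5,399,20,0,0,-1.9,65,5,399,20,0,0,-1.9,65,5,399,20,0,0,-1.9,65,5,399,20,0,0,-1.9,65,5,399,20,0,0,-1.9,65,5,399,20,0,0,-1.9,65,5,399,0,0,0,-1.9]
}}

```text
time: 5.95
tool_pos: [0.4827, 0.0025, 0.1662]
tool_rot: [0.783, 3.033, -0.001]
wrist_force: [0.8, -0.5, 0.1]
gripper_width: 0.698
grasp_force: 0.0
```

```bash
python3 w.py w1
```

```text
6.0 [0.4794144  0.00269387 0.16067234] [-7.87230837e-01 -3.04114054e+00  9.10390786e-04] [-2.27149775e-01  1.82145660e-01  1.78439719e+00 -6.21866438e-04
  1.17527750e+00 -1.29110581e+00]
case 60058 ((579.4849243164062, 99.16770935058594), (270.41888427734375, 338.2333984375), 3.2815606594085693) 0.05020558784997142
off 1860 0.08346698271865668 ((479.6542663574219, 2.8724422454833984), (29.70421028137207, 35.45652770996094), 61.18674087524414)
```

{"name": "apply_moves", "arguments": {
  "deltas": [65,0,0,-40,0,0,0,65,0,0,-80,0,0,0,65,0,0,-107,0,0,0,65,0,0,-107,0,0,0,0,0,0,-107,0,0,0,0,0,0,-107,0,0,0,0,0,0,-107,0,0,0,0,0,0,-107,0,0,0,0,0,0,-107,0,0,0,0,0,0,-107,0,0,0,0,0,0,-80,0,0,0,0,0,0,-50,0,0,0]
}}

```text
time: 7.0
tool_pos: [0.4778, 0.0039, 0.1117]
tool_rot: [-0.786, -3.036, 0.0]
wrist_force: [-0.1, 0.8, -0.5]
gripper_width: 0.323
grasp_force: 20.0
```

{"name": "apply_moves", "arguments": {
  "deltas": [0,0,-10,40,0,0,0,0,-10,-50,50,0,0,0,0,-70,-399,50,0,0,1,0,-70,-399,50,0,0,2,0,-70,-399,50,0,0,2.5,0,-70,-399,50,0,0,2.5,0,-70,-399,50,0,0,2.5,0,-70,-399,50,0,0,2.5,0,-70,-399,50,0,0,2.5,0,-70,-399,50,0,0,2.5,0,-70,-399,50,0,0,2.5,0,-70,-399,50,0,0,2.5,0,-70,-399,50,0,0,2.5,0,-70,-399,10,0,0,2.5,0,-70,-399,-30,0,0,2.5,0,-70,-399,-52,0,0,2.5,0,-70,-399,-52,0,0,2.5]
}}

```text
time: 8.42
tool_pos: [0.4077, -0.3903, 0.0558]
tool_rot: [-0.448, -3.102, -0.013]
wrist_force: [-0.5, 0.5, -0.6]
gripper_width: 0.322
grasp_force: 20.0
```

{"name": "apply_moves", "arguments": {
  "deltas": [60,0,0,0,0,0,0,60,0,0,0,0,0,0,60,0,0,0,0,0,0,60,0,0,0,0,0,0,60,0,0,40,0,0,0,60,0,0,80,0,0,0,60,0,0,120,0,0,0,60,0,0,130,0,0,0]
}}

```text
time: 9.08
tool_pos: [0.412, -0.3986, 0.1991]
tool_rot: [0.45, 3.1, -0.015]
wrist_force: [0.3, -0.5, -0.0]
gripper_width: 0.648
grasp_force: 0.0
```

Run:
```python
from h import *
s=bot.get_state();print(s['tool_pos'],s['joint_pos'])
snap('side','d2');snap('scene','s2')
for f in ('d0','d2','s0','s2','w0','w1'):
    d=load(f);C=cloud(d);ok=d['z']>0
    # case: fit near top region, limited to y<.25 window, robust yaw
    m=ok&(abs(C[...,2]-.05)<.003)&(abs(C[...,0]-.58)<.17)&(C[...,1]>-.08)&(C[...,1]<.235)
    mm=cv2.morphologyEx(m.astype(np.uint8),cv2.MORPH_OPEN,np.ones((3,3)))>0
    n,l,st,_=cv2.connectedComponentsWithStats(mm.astype(np.uint8)); k=1+st[1:,4].argmax()
    print(f,'case',cv2.minAreaRect((C[l==k][:,:2]*1000).astype(np.float32)))
    for y in (.166,.0755,-.0145):
        hsv=d['im'].max(-1)
        b=ok&(C[...,2]>.078)&(C[...,2]<.089)&(np.hypot(C[...,0]-.633,C[...,1]-y)<.025)
        h=ok&(C[...,2]>.094)&(C[...,2]<.109)&(np.hypot(C[...,0]-.578,C[...,1]-y)<.035)
        print('  bolt',b.sum(),C[b].mean(0).round(4),'bar',h.sum(),C[h].mean(0).round(4),(C[h].min(0)*1000).round(), (C[h].max(0)*1000).round()) if b.sum() and h.sum() else print('  -',b.sum(),h.sum())
d=load('d2');cv2.imwrite('pics/crop_bin.png',cv2.resize(d['im'][160:480,160:600,::-1],(800,582)))
```

```text
[ 0.41204786 -0.3985782   0.19914991] [-9.63286866e-01  3.05204419e-01  1.51994539e+00  8.24929258e-06
  1.30325503e+00 -2.24586205e+00]
d0 case ((581.3989868164062, 75.39541625976562), (271.41619873046875, 292.4520568847656), 3.1163322925567627)
  bolt 79 [0.6299 0.1676 0.0836] bar 129 [0.5743 0.1631 0.102 ] [568. 141.  95.] [582. 188. 108.]
  bolt 91 [0.6351 0.0774 0.0835] bar 138 [0.5795 0.0739 0.1017] [573.  52.  96.] [589. 100. 107.]
  bolt 97 [ 0.6403 -0.0117  0.0832] bar 155 [ 0.5845 -0.0158  0.102 ] [578. -38.  94.] [595.  10. 108.]
d2 case ((473.6326904296875, 7.948387145996094), (48.569759368896484, 168.19358825683594), 3.355988025665283)
  - 0 0
  - 0 0
  - 0 0
s0 case ((514.7667846679688, 73.74927520751953), (297.9459228515625, 149.4664764404297), 88.04155731201172)
  bolt 78 [0.6334 0.169  0.084 ] bar 103 [0.5792 0.1674 0.1031] [572. 142.  95.] [585. 189. 109.]
  bolt 77 [0.6388 0.0798 0.0834] bar 95 [0.5845 0.0769 0.103 ] [577.  52.  94.] [592.  99. 109.]
  bolt 63 [ 0.6438 -0.0103  0.0839] bar 83 [ 0.5897 -0.0126  0.1032] [582. -37.  97.] [596.  10. 108.]
s2 case ((508
[... 244 characters left out ...]
0769 0.1026] [577.  51.  95.] [591.  99. 109.]
  bolt 62 [ 0.6443 -0.0105  0.0843] bar 83 [ 0.5897 -0.0127  0.1028] [581. -37.  95.] [596.  10. 109.]
w0 case ((543.3099365234375, 73.38106536865234), (194.96022033691406, 290.17083740234375), 3.2799301147460938)
  bolt 398 [0.6273 0.169  0.0834] bar 649 [0.5735 0.1617 0.1024] [568. 143.  94.] [582. 181. 106.]
  - 0 697
  - 408 0
w1 case ((530.1294555664062, 72.65689849853516), (168.67750549316406, 290.7436828613281), 3.38459849357605)
  bolt 808 [0.6286 0.1675 0.0833] bar 1536 [0.573  0.1643 0.102 ] [567. 142.  94.] [583. 189. 107.]
  - 0 1135
  bolt 334 [ 0.6433 -0.0126  0.084 ] bar 286 [0.5808 0.0011 0.1003] [578. -16.  94.] [590.   9. 105.]
```

View pics/crop_bin.png

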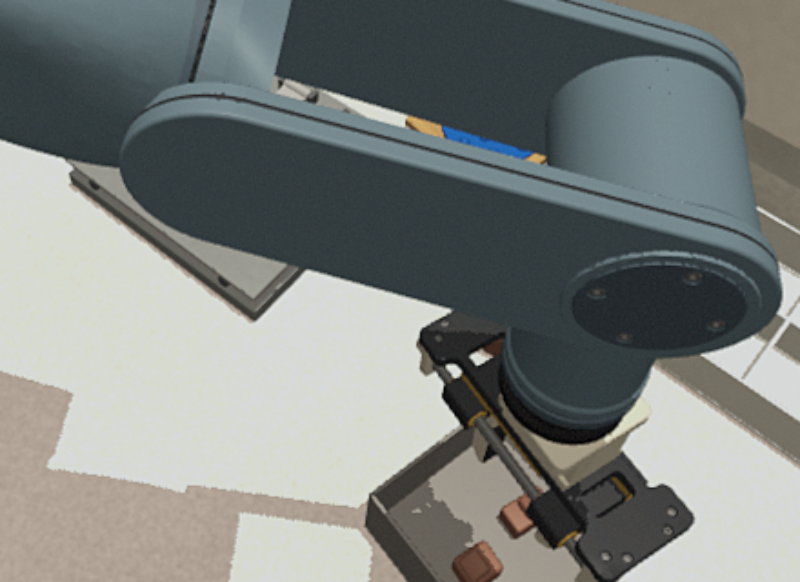

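Both offcuts are in the bin, at about (520,515) and (475,560) in the crop. I'm moving above the left bolt with the fingers shut and closing along the case's x.

{"name": "apply_moves", "arguments": {
  "deltas": [0,221,563,10,0,0,-1.4,0,221,563,10,0,0,-2.8,0,221,563,10,0,0,-4.2,0,221,563,10,0,0,-5.6,0,221,563,10,0,0,-7,0,221,563,10,0,0,-8.4,0,221,563,10,0,0,-9.8,0,221,563,10,0,0,-11.2,0,221,563,10,0,0,-12.6,0,221,563,10,0,0,-14,0,221,563,10,0,0,-14,0,221,563,10,0,0,-14,0,221,563,10,0,0,-14,0,221,563,10,0,0,-14,0,221,563,10,0,0,-14,0,221,563,10,0,0,-14,0,221,563,10,0,0,-14,0,221,563,10,0,0,-14]
}}

```text
time: 10.68
tool_pos: [0.6298, 0.1676, 0.1987]
tool_rot: [-2.15, -2.289, 0.005]
wrist_force: [-0.3, -1.0, -0.0]
gripper_width: 0.005
grasp_force: 0.0
```

Run:
```python
from h import *
s=bot.get_state();print(s['tool_pos'],s['tool_rot'],s['joint_pos'],s['wrist_force'])
print(np.degrees(np.arctan2(*R(s['tool_rot'])[[1,0],1])))
d=snap('wrist','w2');C=cloud(d);ok=d['z']>0
for y,x in ((.167,.630),(.0772,.6354),(-.0127,.6406)):
    b=ok&(C[...,2]>.078)&(C[...,2]<.089)&(np.hypot(C[...,0]-x,C[...,1]-y)<.022)
    h=ok&(C[...,2]>.094)&(C[...,2]<.109)&(np.hypot(C[...,0]-x+.055,C[...,1]-y+.003)<.032)
    print(b.sum(),h.sum(),C[b].mean(0) if b.sum() else'',C[h].mean(0) if h.sum() else '')
```

```text
[0.62981126 0.16758449 0.19870169] [-2.1498272  -2.2886707   0.00461721] [ 8.96708365e-02  4.56105727e-01  1.29576364e+00 -8.00043470e-04
  1.39295890e+00  2.72707509e-02] [-0.32612881 -1.01489375 -0.01047699]
3.5833630108551078
626 997 [0.63083368 0.16905775 0.08406111] [0.57689369 0.16663597 0.10315457]
29 260 [0.6353528  0.07401981 0.08443686] [0.58096218 0.09436986 0.10196982]
146 0 [ 0.64087159 -0.01185193  0.08447884]
```

View pics/w2.png

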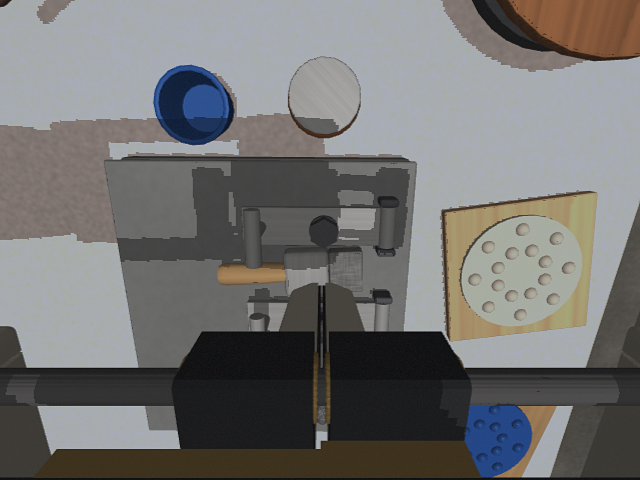

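The left bolt is at (323,230) in line with the closed fingers. I'll descend to just above it.

{"name": "apply_moves", "arguments": {
  "deltas": [0,0,1,-40,0,0,0,0,0,1,-80,0,0,0,0,0,1,-105,0,0,0,0,0,1,-111,0,0,0,0,0,1,-112,0,0,0,0,0,1,-112,0,0,0]
}}

```text
time: 11.23
tool_pos: [0.6315, 0.1671, 0.0898]
tool_rot: [2.154, 2.285, 0.001]
wrist_force: [0.5, 0.4, 0.1]
gripper_width: 0.003
grasp_force: 0.0
```

{"name": "apply_moves", "arguments": {
  "deltas": [0,0,0,-1,0,0,0,0,0,0,-2,0,0,0,0,0,0,-3,0,0,0,0,0,0,-4,0,0,0,0,0,0,-4,0,0,0]
}}

```text
time: 11.65
tool_pos: [0.631, 0.1686, 0.0851]
tool_rot: [2.152, 2.288, 0.001]
wrist_force: [0.6, -0.8, 0.6]
gripper_width: 0.007
grasp_force: 0.0
```

{"name": "apply_moves", "arguments": {
  "deltas": [0,0,0,-1,0,0,0,0,0,0,-2,0,0,0,0,0,0,-2,0,0,0]
}}

```text
time: 11.9
tool_pos: [0.6311, 0.1686, 0.0841]
tool_rot: [2.152, 2.288, 0.001]
wrist_force: [-3.0, -0.3, 7.8]
gripper_width: 0.009
grasp_force: 3.9
```

The left bolt is tight: 7.8 N with no sinking. Next is the middle bolt.

{"name": "apply_moves", "arguments": {
  "deltas": [0,0,0,40,0,0,0,0,5,-40,40,0,0,0,0,5,-80,40,0,0,0,0,5,-90,40,0,0,0,0,5,-90,8,0,0,0,0,5,-90,4,0,0,0,0,5,-90,4,0,0,0]
}}

```text
time: 12.48
tool_pos: [0.6336, 0.0785, 0.0843]
tool_rot: [-2.15, -2.284, 0.006]
wrist_force: [-0.6, -0.4, -0.3]
gripper_width: 0.007
grasp_force: 0.2
```

{"name": "apply_moves", "arguments": {
  "deltas": [0,0,0,-1,0,0,0,0,0,0,-2,0,0,0,0,0,0,-3,0,0,0,0,0,0,-4,0,0,0,0,0,0,-4,0,0,0]
}}

```text
time: 12.9
tool_pos: [0.6362, 0.079, 0.0832]
tool_rot: [2.152, 2.288, 0.001]
wrist_force: [-0.2, 0.6, 1.4]
gripper_width: 0.003
grasp_force: 0.4
```

{"name": "apply_moves", "arguments": {
  "deltas": [0,0,0,-1,0,0,0,0,0,0,-2,0,0,0,0,0,0,-2,0,0,0]
}}

```text
time: 13.15
tool_pos: [0.6361, 0.0786, 0.0809]
tool_rot: [2.153, 2.288, 0.001]
wrist_force: [1.0, 1.2, 1.8]
gripper_width: 0.005
grasp_force: 0.9
```

{"name": "apply_moves", "arguments": {
  "deltas": [0,0,0,-1,0,0,0,0,0,0,-2,0,0,0,0,0,0,-3,0,0,0,0,0,0,-4,0,0,0,0,0,0,-4,0,0,0]
}}

```text
time: 13.57
tool_pos: [0.6361, 0.0786, 0.0781]
tool_rot: [2.152, 2.287, 0.002]
wrist_force: [-1.4, 2.3, 9.1]
gripper_width: 0.007
grasp_force: 4.5
```

The middle bolt sinks about 6 mm, so it is the loose one. All three must be tapped, so the right bolt is next.

{"name": "apply_moves", "arguments": {
  "deltas": [0,0,0,40,0,0,0,0,5,-40,46,0,0,0,0,5,-80,46,0,0,0,0,5,-90,46,0,0,0,0,5,-90,14,0,0,0,0,5,-90,10,0,0,0,0,5,-90,9,0,0,0,0,5,-90,8,0,0,0,0,5,-90,7,0,0,0,0,5,-90,6,0,0,0,0,5,-90,5,0,0,0,0,5,-90,5,0,0,0]
}}

```text
time: 14.57
tool_pos: [0.6397, -0.0121, 0.084]
tool_rot: [2.152, 2.289, -0.004]
wrist_force: [-7.3, -4.2, 16.4]
gripper_width: 0.003
grasp_force: 8.2
```

{"name": "apply_moves", "arguments": {
  "deltas": [0,0,0,40,0,0,0,0,0,0,80,0,0,0,36,-30,40,110,0,0,0,36,-60,80,110,0,0,0,36,-60,87,110,0,0,0,36,-60,87,110,0,0,0,36,-60,87,110,0,0,0]
}}

```text
time: 15.15
tool_pos: [0.5797, 0.0774, 0.192]
tool_rot: [-2.149, -2.291, 0.0]
wrist_force: [-0.7, -0.7, -0.8]
gripper_width: 0.318
grasp_force: 0.0
```

Run:
```python
from h import *
s=bot.get_state();print(s['tool_pos'],s['tool_rot'],s['joint_pos'],s['gripper_width'])
print(np.degrees(np.arctan2(*R(s['tool_rot'])[[1,0],1])))
d=snap('wrist','w3');C=cloud(d);ok=d['z']>0
h=ok&(C[...,2]>.092)&(C[...,2]<.109)&(np.hypot(C[...,0]-.581,C[...,1]-.075)<.032)
print(h.sum(),C[h].mean(0),C[h].min(0),C[h].max(0),cv2.minAreaRect((C[h][:,:2]*1000).astype(np.float32)))
```

```text
[0.57970218 0.07740226 0.19203017] [-2.14889468e+00 -2.29136552e+00  2.40851462e-04] [-5.78901969e-02  3.39291572e-01  1.48918274e+00  3.64389573e-05
  1.31339989e+00 -1.22049767e-01] 0.3182033669283306
3.6755413457518222
1064 [0.58094641 0.07710405 0.10298842] [0.57351354 0.05238538 0.09287828] [0.58848809 0.09860035 0.10688139] ((581.2517700195312, 75.57757568359375), (12.97337532043457, 45.975711822509766), 3.4470019340515137)
```

View pics/w3.png

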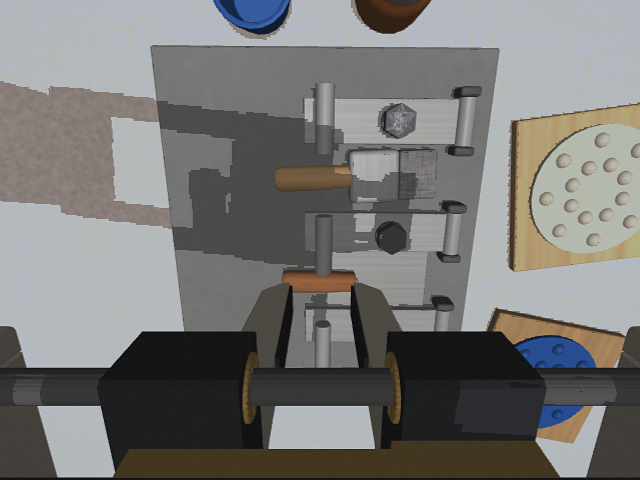

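The middle bar is at (324,245) between the fingers, centred at (0.581, 0.0757), top 0.105. Before gripping, I'll test in the air whether the arm can reach the 45-degree end pose.

{"name": "apply_moves", "arguments": {
  "deltas": [36,7,-1,0,-0.07,1.3,0,36,15,0,0,-0.15,2.6,0,36,22,0,0,-0.22,3.9,0,36,30,0,0,-0.3,5.2,0,36,38,0,0,-0.38,6.5,0,36,44,1,-10,-0.45,7.8,0,36,48,1,-39,-0.52,9,0,36,48,1,-39,-0.52,9,0,36,48,1,-39,-0.52,9,0,36,48,1,-39,-0.52,9,0]
}}

```text
time: 16.03
tool_pos: [0.6285, 0.0757, 0.152]
tool_rot: [-1.711, -1.817, 0.753]
wrist_force: [-0.2, -0.5, 1.9]
gripper_width: 0.392
grasp_force: 0.0
```

Run:
```python
from h import *
s=bot.get_state();print(s['tool_pos'],s['joint_pos'],s['gripper_width']);print(R(s['tool_rot']).round(3))
```

```text
[0.62851581 0.07572922 0.15200153] [-0.02296556  1.04731981  0.56556432 -0.07651611  2.31349654 -0.11118148] 0.39220198278946933
[[-0.059  0.704 -0.708]
 [ 0.998  0.043 -0.04 ]
 [ 0.002 -0.709 -0.705]]
```

The end pose is reachable. I'll go back and take the bar.

{"name": "apply_moves", "arguments": {
  "deltas": [36,-4,0,38,0.07,-1.3,0,36,-11,0,39,0.15,-2.6,0,36,-18,0,39,0.22,-3.9,0,36,-26,0,39,0.3,-5.2,0,36,-34,0,39,0.38,-6.5,0,36,-42,0,39,0.45,-7.8,0,36,-48,0,39,0.52,-9,0,36,-48,0,39,0.52,-9,0,36,-48,0,10,0.52,-9,0,36,-48,0,-25,0.52,-9,0,36,-48,0,-50,0.52,-9,0,36,-48,0,-71,0.52,-9,0,36,-48,0,-71,0.52,-9,0,36,-48,0,-71,0.52,-9,0]
}}

```text
time: 17.2
tool_pos: [0.5829, 0.0762, 0.0892]
tool_rot: [2.147, 2.281, 0.012]
wrist_force: [0.1, 0.9, 0.4]
gripper_width: 0.391
grasp_force: 0.0
```

{"name": "apply_moves", "arguments": {
  "deltas": [36,0,0,0,0,0,0,36,0,0,0,0,0,0]
}}

```text
time: 17.37
tool_pos: [0.5833, 0.0763, 0.0869]
tool_rot: [2.148, 2.283, 0.009]
wrist_force: [-0.3, -0.9, 0.5]
gripper_width: 0.385
grasp_force: 0.0
```

{"name": "apply_moves", "arguments": {
  "deltas": [36,0,0,0,0,0,0,36,0,0,0,0,0,0,36,0,0,0,0,0,0]
}}

```text
time: 17.62
tool_pos: [0.5811, 0.0764, 0.0823]
tool_rot: [2.153, 2.287, 0.001]
wrist_force: [0.1, 0.5, 0.0]
gripper_width: 0.387
grasp_force: 0.0
```

Settled. Now I'll close on the bar.

{"name": "apply_moves", "arguments": {
  "deltas": [0,0,0,0,0,0,0,0,0,0,0,0,0,0,0,0,0,0,0,0,0,0,0,0,0,0,0,0,0,0,0,0,0,0,0,0,0,0,0,0,0,0],
  "squeeze": 25
}}

```text
time: 18.12
tool_pos: [0.5812, 0.0765, 0.0814]
tool_rot: [2.153, 2.287, 0.001]
wrist_force: [2.8, 0.4, -3.6]
gripper_width: 0.134
grasp_force: 25.0
```

{"name": "apply_moves", "arguments": {
  "deltas": [0,1,0,4.7,-0.03,0.5,0,0,2.3,0.1,9.5,-0.06,1,0,0,3.8,0.2,14.2,-0.09,1.5,0,0,5.4,0.3,18.8,-0.12,2,0,0,7.3,0.4,23.3,-0.14,2.5,0,0,9.3,0.5,27.7,-0.17,3,0,0,9.3,0.5,27.7,-0.17,3,0,0,9.3,0.5,27.7,-0.17,3,0]
}}

```text
time: 18.78
tool_pos: [0.5899, 0.077, 0.1084]
tool_rot: [-2.02, -2.146, 0.283]
wrist_force: [1.0, 0.3, -2.7]
gripper_width: 0.131
grasp_force: 25.0
```

It swings freely with low force, so I'll continue to 45 degrees.

{"name": "apply_moves", "arguments": {
  "deltas": [0,2.3,0.1,4.3,-0.03,0.5,0,0,4.7,0.3,8.6,-0.06,1,0,0,7.3,0.4,12.7,-0.09,1.5,0,0,10,0.6,16.8,-0.12,2,0,0,13,0.8,20.7,-0.14,2.5,0,0,16.1,0.9,24.4,-0.17,3,0,0,19.4,1.1,28,-0.2,3.5,0,0,22.9,1.3,31.5,-0.23,4,0,0,26.5,1.5,34.8,-0.26,4.5,0,0,30.2,1.7,38,-0.29,5,0,0,34.1,2,41,-0.32,5.5,0,0,38,2.2,43.8,-0.35,6,0,0,38,2.2,43.8,-0.35,6,0,0,38,2.2,43.8,-0.35,6,0,0,38,2.2,43.8,-0.35,6,0,0,38,2.2,43.8,-0.35,6,0,0,38,2.2,43.8,-0.35,6,0,0,38,2.2,43.8,-0.35,6,0]
}}

```text
time: 20.28
tool_pos: [0.6281, 0.0791, 0.1529]
tool_rot: [-1.712, -1.819, 0.752]
wrist_force: [-0.4, 0.5, -3.9]
gripper_width: 0.132
grasp_force: 25.0
```

Run:
```python
from h import *
s=bot.get_state();print(s['tool_pos'],s['joint_vel'].round(3),s['gripper_width'],s['grasp_force'],s['wrist_force']);print(R(s['tool_rot']).round(3))
d=snap('side','d3');cv2.imwrite('pics/c3.png',cv2.resize(d['im'][120:420,150:550,::-1],(800,600)))
```

```text
[0.62814824 0.07914344 0.15285944] [-0.001  0.005 -0.004 -0.     0.007 -0.   ] 0.13238708126245705 25.001339614391327 [-0.3734204   0.52156946 -3.91587616]
[[-0.06   0.706 -0.706]
 [ 0.998  0.044 -0.041]
 [ 0.002 -0.707 -0.707]]
```

View pics/c3.png

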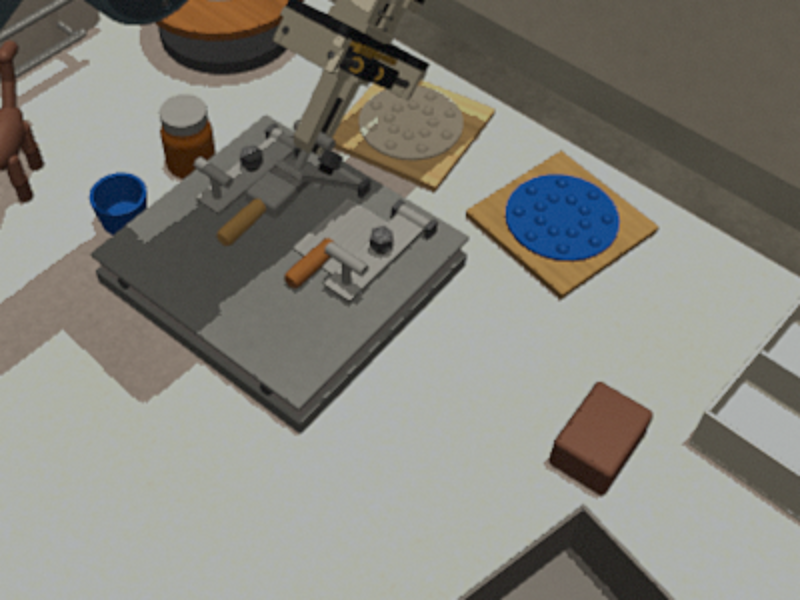

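The bracket is held up at 45 degrees, at about (320,165). The brush, at (240,220), and the spatula, at (310,262), are untouched.

```bash
python3 -c "
from bench import bot
print(bot.hand_in())"
```

```text
the job is handed in; nothing more can be done
None
```

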